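# Isolate and discharge the high-voltage test supply

## Robot

A 6-joint arm with a two-finger parallel gripper is mounted at the origin on the work surface. World frame = base frame: x ahead of the robot, y to its left, z up, the work surface at z = 0. Lengths are in m, angles in rad, forces in N, time in s.
With the tool pointing down it reaches from about 0.25 to 0.725 m from the base axis. Payload 4 kg.
Tool frame: the origin (TCP) lies on the centre line of the jaws, within the pads' length; the fingertips stand ahead of it and the grasp point (between the pads) lies 11 mm behind it (bot.tip_extent is the z of the fingertips in the tool frame, in m); z points along the fingers, y is the direction in which the jaws open and shut (so a half turn about z gives the same grasp; the last joint's range is limited). The gripper opens to 85 mm and grips with 20 to 120 N. Pads are 22 mm wide; open, the fingers measure 114 mm over their backs; the gripper's body (76 mm by 85 mm) begins 54 mm behind the grasp point. The pads swing forward as they close: fully open they stand 13 mm farther back than shut.
Start: joints at [0, 0.241, 0.005, 1.335, 0, 1.571], TCP at [0.5, -0, 0.239] pointing down, gripper open.
Joint ranges: [-2.72, 2.72], [-1.05, 1.87], [-1.09, 1.28], [-1.99, 2.15], [-1.42, 1.44], [-3.14, 3.14]. Speed limits (rad/s): [2.79, 2.79, 3.14, 3.14, 3.14, 3.14].

## Interface

Orientations are given as a unit quaternion [x, y, z, w].
In Python, from workcell import bot gives the robot as it stands.
- The arm moves only by the shell command python3 -m jog 'ROWS'. ROWS is JSON, a list that holds one entry, the list of rows, each a list of 7 numbers: the shift along the world's x, y, z in m, then the turn, a rotation vector about the world's x, y, z in degrees, then the closure in counts, from 0 (fully open) to 255 (shut). In form: [[[tx, ty, tz, ax, ay, az, fingers], ...]]. A call has 1 to 10 rows; each row is the pose to reach, as a shift and turn from the pose commanded when the call began; what a row does not reach only later rows make up. A row lasts 1/12 s, in which the tool goes at most 41.7 mm and 7.16 degrees, less where a joint would pass 70% of its speed; a pose out of reach is approached as far as the arm can. A call with a gripper value outside its range is refused whole. The fingers move at their own pace and stop on an object; the grip force is fixed at half the most. Time passes only in rows, so rows that repeat a pose let the fingers close. It gives the time, the measured TCP pose, the force and the opening at its end, in the units of the state.
- bot.get_obs(): the state, without advancing time (a new reading comes with each control period).
- bot.camera(name): name is "scene" or "side" or "wrist"; returns the picture (480x640x3 uint8, blue, green, red); there is no depth.
- bot.camera_model(name): a dict with "K" (3x3 intrinsics, pixels), "T" (4x4, takes a point from camera to world coordinates). Camera axes: x right, y down, z forward; pixel columns grow to the right and rows downward; lengths in m; the calibration is good to about 2 mm. The wrist camera is an equidistant fisheye: a pixel r from the principal point sees the ray r / f radians off the axis. A picture is of the moment at which its call begins: read the wrist's pose just before it. camera_model takes no time and is no camera call; for the wrist camera it gives the pose at the moment of the call.
- bot.job_done(): hands the job in, once; it reports no verdict.
The state is a dict: "clock": time; "joint_pos": joint angles; "joint_vel": joint speeds; "tau": joint torques, N m; "eef_pos": TCP position; "tool_rot": TCP orientation; "ft_force": force on the tool from outside, world axes, zero at the start; "ft_torque": the same for the moment, N m; "grip_width": finger opening in m.
Only numpy, scipy, OpenCV 4.12 (cv2) and the standard library are available. Lean on these libraries where they do the work, as an engineer would, in place of code of your own. Each camera call takes 0.05 s, during which the arm holds its last target. There are 200 camera calls.

## Task

Make the test supply safe with the fingertips, grasping nothing: push the long paddle lever on the supply's box over centre until it snaps to its other side, then press the push-button on the discharge box fully down and finish while still holding it down. Do not flip the short ball lever on the meter's box, and do not shove, tip or lift any of the boxes or the other things on the bench.

Things in the scene. Friction and masses are not known exactly. Their poses are not given: they have to be found in the camera images.
- supply_box: The test supply's box: cream sheet-steel case about 2.5 kg, 120 (its x) x 110 (its y) x 55 mm high, standing loose on rubber feet. Origin: centre of its underside, z up. Two brass terminal posts, 14 high, stand near its +x edge. On its top, at the centre, sits the long PADDLE lever, which swings in the box's x-z plane from its -x side to its +x side (over the posts).
- paddle (a joint): Angle of the paddle lever: 0 rad = stop at its first side, leaning 0.5 rad from upright towards the box's -x; 0.5 = upright; 1.0 = stop at its other side, leaning 0.5 rad towards +x. A spring holds it against either stop (about 2 to 3 N on the paddle to start it moving) and drives it the rest of the way once it is past upright.
- paddle_tip (a point): Middle of the paddle lever's top end, 85 mm from the pivot. The lever is a 10 mm round stem whose outer 48 mm is a flat black paddle 28 mm wide (along the hinge, the box's y) and 9 mm thick in the direction it swings. At the stops the tip is 41 mm to either side of the box's centre and 127 mm above the bench; upright, 137 mm.
- paddle_pivot (a point): Point on the paddle lever's hinge axis (box's y), above the box's centre, 52 mm above the bench.
- meter_box: The meter's box, to be left alone: cream sheet-steel case about 2.5 kg, 120 (its x) x 110 (its y) x 55 mm high, standing loose on rubber feet. Origin: centre of its underside, z up. Two brass terminal posts, 14 high, stand near its +x edge. On its top sits the SHORT lever, with a small ball end.
- ball_lever (a joint): Angle of the short lever of the meter's box; same snap action and stops as the paddle (0 and 1.0 rad); to be left at 0.
- ball_lever_tip (a point): Near the end of the short lever, 55 mm from its pivot, about 100 mm above the bench: thin steel stem with a 16 mm black ball.
- discharge_box: The discharge box: cream sheet-steel case about 2.5 kg, 120 (its x) x 110 (its y) x 55 mm high, standing loose on rubber feet. Origin: centre of its underside, z up. Two brass terminal posts, 14 high, stand near its +x edge. On its top, at the centre, a round black push-button.
- button (a joint): Travel of the push-button: 0 m = up, 0.008 = fully down at its stop. Spring: about 1 N to start, 5.5 N fully down; it comes up again when let go.
- button_top (a point): Centre of the push-button's flat top, 44 mm in diameter, 82 mm above the bench when up; it moves straight down when pressed.
- insulator: Bystander: small ribbed white ceramic standoff, 34 dia x 44 high (mm). Origin: centre of its underside.
- tape_roll: Bystander: black ring of tape lying flat, 60 dia x 19 high (mm). Origin: centre of its underside.
- phone: Bystander: flat black phone, 150 x 72 x 9 (mm). Origin: centre of its underside.
- screwdriver: Bystander: screwdriver lying on the bench, under 40 high (mm). Origin: centre of its underside.
- probe: Bystander: black test probe with a brass tip lying on the bench, about 155 long, 26 high (mm). Origin: centre of its underside.
- multimeter: Bystander: grey hand-held multimeter lying on its back, 160 x 80 x 44 (mm). Origin: centre of its underside.
Things that resemble listed ones, but are neither listed nor needed, are in the scene too. What is shaped like the supply_box but turquoise is not meant.

How it is judged:
On the way, in this order (a step that is already met when the one before it is completed fails the run):
1. the paddle lever has snapped over to its other side (value of joint paddle above 0.9 rad and value of joint button below 0.003 m), for 0.2 s.
2. the discharge button is held fully down (value of joint button above 0.0065 m), for 0.3 s.
At the end, for the whole second after the job is handed in: Paddle lever at its other side (over 0.9 rad); fingers hold the discharge button at least 6.5 of 8 mm down with over 1.5 N; short lever at its first side (under 0.2 rad); boxes at rest; boxes and bystanders within 25 mm of where they stood (value of joint paddle above 0.9 rad and value of joint button above 0.0065 m and contact force between the fingers and discharge_box above 1.5 N and value of joint ball_lever below 0.2 rad and linear speed of each of supply_box, discharge_box below 0.02 m/s and distance of each of supply_box, meter_box, discharge_box, insulator, tape_roll, phone, screwdriver, probe, multimeter from where it was at the start of the episode below 0.025 m); the arm keeps its last pose, push and grip.
It fails at once if the short lever of the meter's box is moved (value of joint ball_lever above 0.35 rad).
It fails at once if the discharge button is pressed before the paddle lever is over (value of joint button above 0.004 m and value of joint paddle below 0.9 rad).
It fails at once if a box is shoved more than 25 mm, lifted or tipped (distance of any of supply_box, meter_box, discharge_box from where it was at the start of the episode above 0.025 m or angle between any of supply_box, meter_box, discharge_box's own z axis and vertical above 0.12 rad or height (world z) of any of supply_box, meter_box, discharge_box above 0.012 m).
It fails at once if a bystander is moved more than 25 mm or lifted (distance of any of insulator, tape_roll, phone, screwdriver, probe, multimeter from where it was at the start of the episode above 0.025 m).
It also fails if it takes over 40 s, if anything falls off the work surface, if the arm or the gripper's body presses on something with over 40 N, if the wrist force passes 120 N, or if a joint passes its speed limit or range.

## Working session

There is one attempt and no reset: what is moved stays moved. The work goes in short steps, Python scripts to look and compute and a shell command to move; the robot and the scene stay as the last step left them, time stands still between calls to the robot, and variables do not carry over. Pictures are saved under pics/ and viewed, about 8 in all and at most 12, crops included, and the job is handed in when it is done.

```bash
mkdir -p pics; ls; python3 - <<'E'
from workcell import bot
import cv2
for n in("scene","side"):
    cv2.imwrite(f"pics/{n}0.png",bot.camera(n)); m=bot.camera_model(n); print(n,m["K"],m["T"])
print(bot.get_obs(),bot.tip_extent)
E
```

```text
pics
scene [[551.30253816   0.         323.5933363 ]
 [  0.         551.30253816 229.99900154]
 [  0.           0.           1.        ]] [[ 0.64983361  0.64209755 -0.4067272   0.95703549]
 [ 0.76004403 -0.54399713  0.35552806 -0.43287383]
 [ 0.00702527 -0.54016466 -0.84153003  1.12333591]
 [ 0.          0.          0.          1.        ]]
side [[433.2193426    0.         315.89423102]
 [  0.         433.2193426  235.0397307 ]
 [  0.           0.           1.        ]] [[-0.97627187 -0.11103853  0.18591309  0.31284794]
 [-0.21653938  0.4927152  -0.84281815  0.75660481]
 [ 0.00198308 -0.86307716 -0.5050682   0.56417562]
 [ 0.          0.          0.          1.        ]]
{'clock': 0.1, 'joint_pos': array([ 2.48558976e-06,  2.41353695e-01,  3.86395994e-03,  1.33523093e+00,
       -6.46298301e-06,  1.57078700e+00]), 'joint_vel': array([-0.00046563, -0.00097174,  0.00380481, -0.00248301,  0.00189875,
       -0.00134868]), 'tau': array([-3.57412864e-04, -3.73140085e+01,  2.53010201e+01,  1.07858295e-02,
        2.43542411e-05, -2.54672034e-05]), 'eef_pos': array([ 4.99439413e-01, -6.68409991e-07,  2.38495881e-01]), 'tool_rot': array([ 7.07102274e-01,  7.07110634e-01, -6.82640173e-04, -6.78074814e-04]), 'ft_force': array([-0.41798935,  1.26951666,  0.70388796]), 'ft_torque': array([ 0.03695478, -0.00865024, -0.04359171]), 'grip_width': 0.08567155320812637} 0.008
```

View pics/scene0.png

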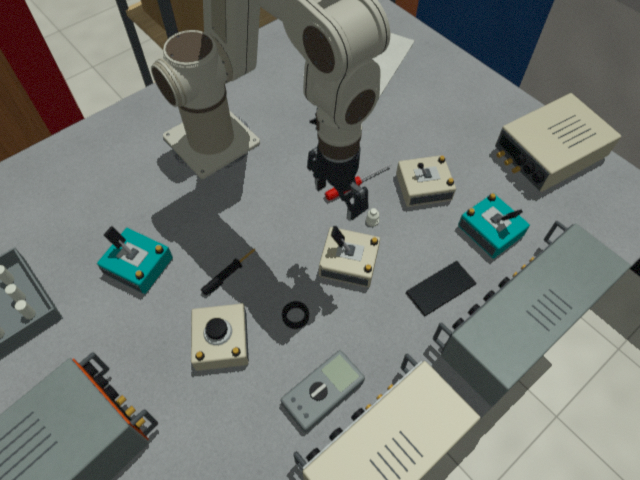

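View pics/side0.png

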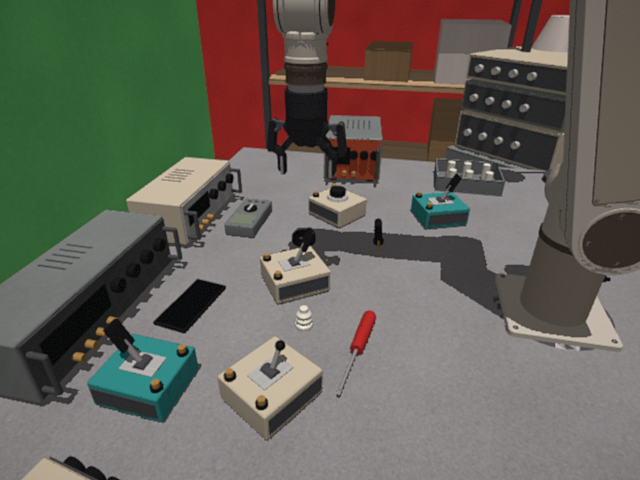

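The scene view shows the supply box (cream, paddle) at about (350,255), with its posts at (374,241) and (367,282). The meter box is at (426,180) and the discharge box at (218,335) with its button at (217,330). The paddle tip is at about (337,233), leaning to the image's left. I'll measure these next.

```bash
cat > h.py <<'E'
import numpy as np,cv2
from workcell import bot
def ray(n,p):
    m=bot.camera_model(n);d=m["T"][:3,:3]@np.linalg.inv(m["K"])@[p[0],p[1],1];return m["T"][:3,3],d
def plane(n,p,z):
    o,d=ray(n,p);return o+d*(z-o[2])/d[2]
def tri(a,b):
    (o,d),(q,e)=ray("scene",a),ray("side",b)
    s=np.linalg.lstsq(np.c_[d,-e],q-o,rcond=None)[0];u,v=o+d*s[0],q+e*s[1]
    return (u+v)/2,np.linalg.norm(u-v)
def proj(n,P):
    m=bot.camera_model(n);c=m["T"][:3,:3].T@(np.array(P)-m["T"][:3,3]);q=m["K"]@c;return q[:2]/q[2]
E
python3 - <<'E'
from h import *
a=cv2.imread("pics/scene0.png");b=cv2.imread("pics/side0.png")
c=lambda i,x,y,w,h:cv2.resize(i[y:y+h,x:x+w],(400,300),interpolation=cv2.INTER_CUBIC)
cv2.imwrite("pics/c1.png",np.vstack([np.hstack([c(a,310,215,100,75),c(b,245,215,100,75)]),np.hstack([c(a,170,300,100,75),c(b,290,165,100,75)])]))
hsv=cv2.cvtColor(a,cv2.COLOR_BGR2HSV)
brass=cv2.inRange(hsv,(10,130,90),(28,255,255))
_,_,st,ce=cv2.connectedComponentsWithStats(brass)
for s,q in zip(st[1:],ce[1:]):
    if s[4]>12 and 180<q[0]<480 and 150<q[1]<370: print("brass",q.round(1),s[4],plane("scene",q,.067).round(3))
E
```

```text
brass [441.6 157.6] 13 [0.474 0.377 0.067]
brass [471.3 210.5] 15 [0.628 0.312 0.067]
brass [374.1 239.6] 17 [0.54  0.084 0.067]
brass [368.  266.8] 19 [0.582 0.025 0.067]
brass [235.4 350.1] 27 [ 0.549 -0.306  0.067]
brass [199.1 354. ] 26 [ 0.509 -0.365  0.067]
```

View pics/c1.png

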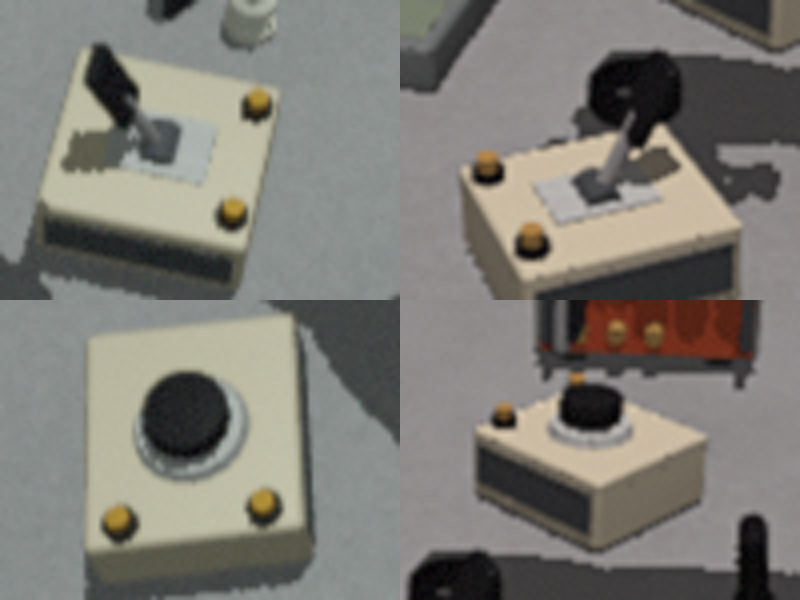

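The crop shows the supply box top corners at (86,48), (278,92), (244,247) and (42,202). The paddle top is at about (98,48) and the button centre at about (186,413), all in crop pixels.

```bash
python3 - <<'E'
from h import *
f=lambda x,y,X,Y:(X+(x-1.5)/4,Y+(y-1.5)/4)
C=np.array([plane("scene",f(*p,310,215),.055) for p in[(86,48),(278,92),(244,247),(42,202)]])
c=C.mean(0);print("supply",C.round(3).tolist(),c,np.linalg.norm(np.diff(C,axis=0),axis=1))
ux=(C[1]+C[2]-C[0]-C[3]);ux/=np.linalg.norm(ux);print("ux",ux,np.degrees(np.arctan2(ux[1],ux[0])))
po=np.array([[.540,.084],[.582,.025]]);v=po[1]-po[0];print("post normal",np.degrees(np.arctan2(v[0],-v[1])))
print("tip pred",c+ux*-.041+[0,0,.072],proj("scene",c-ux*.041+[0,0,.072]),proj("side",c-ux*.041+[0,0,.072]))
print("pivot",proj("scene",[c[0],c[1],.055]))
D=np.array([plane("scene",f(*p,170,300),.055) for p in[(88,38),(295,15),(304,227),(86,250)]])
print("disch",D.round(3).tolist(),D.mean(0),np.linalg.norm(np.diff(D,axis=0),axis=1))
print("button",plane("scene",f(186,113,170,300),.082), tri(f(186,113,170,300),f(590,396,290-100,165-75))[0])
uy=np.array([-ux[1],ux[0]])
print(uy)
E
```

```text
supply [[0.445, 0.038, 0.055], [0.538, 0.102, 0.055], [0.599, 0.019, 0.055], [0.506, -0.047, 0.055]] [0.52199188 0.02771353 0.055     ] [0.11334508 0.10273833 0.11390511]
ux [0.82004696 0.57229624 0.        ] 34.910504944910855
post normal 35.445710327598185
tip pred [0.48836995 0.00424939 0.127     ] [333.21805363 229.74891173] [311.35007641 228.75750306]
pivot [350.21069792 250.97910557]
disch [[0.412, -0.322, 0.055], [0.471, -0.231, 0.055], [0.569, -0.297, 0.055], [0.508, -0.386, 0.055]] [ 0.48977884 -0.30900933  0.055     ] [0.10861198 0.11710552 0.10824734]
button [ 0.49181947 -0.3099835   0.082     ] [ 0.48976674 -0.3097084   0.07855509]
[-0.57229624  0.82004696]
```

Both views agree: the supply centre is (0.522, 0.028), its +x points at 35°, and the button is at (0.491, -0.310). I'll go behind the paddle with the fingers shut.

```bash
python3 -m jog '[[[-0.02,-0.01,0,0,0,7,255],[-0.04,-0.02,0,0,0,14,255],[-0.052,-0.024,0,0,0,21,255],[-0.052,-0.024,0,0,0,28,255],[-0.052,-0.024,0,0,0,35,255],[-0.052,-0.024,-0.03,0,0,35,255],[-0.052,-0.024,-0.06,0,0,35,255],[-0.052,-0.024,-0.09,0,0,35,255],[-0.052,-0.024,-0.125,0,0,35,255],[-0.052,-0.024,-0.125,0,0,35,255]]]'
python3 - <<'E'
from h import *
a=bot.camera("scene");b=bot.camera("side")
c=lambda i,x,y,w,h:cv2.resize(i[y:y+h,x:x+w],(400,300),interpolation=cv2.INTER_CUBIC)
cv2.imwrite("pics/c2.png",np.hstack([c(a,280,175,160,120),c(b,245,175,160,120)]))
o=bot.get_obs();print(o["eef_pos"],o["ft_force"],o["grip_width"])
E
```

```text
clock: 0.93
eef_pos: [0.4424, -0.0237, 0.1084]
tool_rot: [0.462, 0.887, -0.003, -0.006]
ft_force: [-1.3, -0.4, -0.9]
grip_width: -0.0003
[ 0.44667082 -0.02391623  0.11365074] [-0.26460291 -0.2944385   0.35035854] 0.00021054203905849556
```

View pics/c2.png

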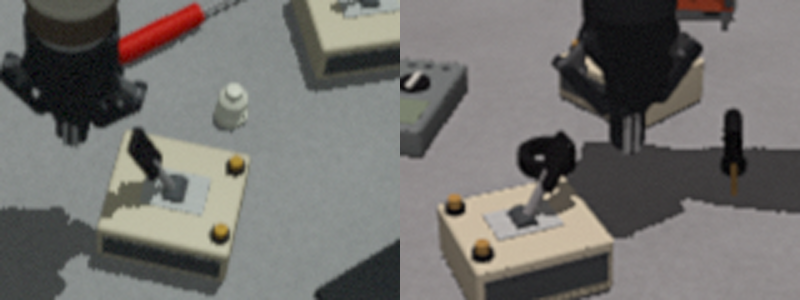

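The fingers stand behind the paddle at the right height. The finger knuckles stick out along the push direction, though, and could catch the paddle. I'll lift, turn a quarter so they face sideways, and lower again.

```bash
python3 -m jog '[[[0,0,0.04,0,0,0,255],[0,0,0.06,0,0,-7,255],[0,0,0.06,0,0,-14,255],[0,0,0.06,0,0,-21,255],[0,0,0.06,0,0,-28,255],[0,0,0.06,0,0,-35,255],[0,0,0.06,0,0,-42,255],[0,0,0.06,0,0,-49,255],[0,0,0.06,0,0,-56,255],[0,0,0.06,0,0,-63,255]]]'
python3 -m jog '[[[0,0,0,0,0,-7,255],[0,0,0,0,0,-14,255],[0,0,0,0,0,-21,255],[0,0,0,0,0,-27,255],[0,0,-0.03,0,0,-27,255],[0,0,-0.06,0,0,-27,255],[0,0,-0.063,0,0,-27,255],[0,0,-0.063,0,0,-27,255],[0,0,-0.063,0,0,-27,255]]]'
python3 - <<'E'
from h import *
from scipy.spatial.transform import Rotation as R
o=bot.get_obs();print(o["joint_pos"],R.from_quat(o["tool_rot"]).as_matrix().round(3),o["eef_pos"])
E
```

```text
clock: 1.87
eef_pos: [0.4497, -0.0241, 0.1774]
tool_rot: [0.859, 0.512, 0.002, 0.001]
ft_force: [0.9, -0.2, 0.2]
grip_width: -0.0002
clock: 2.62
eef_pos: [0.4495, -0.0241, 0.1135]
tool_rot: [0.954, 0.301, 0.001, 0.001]
ft_force: [0.0, -0.2, 0.9]
grip_width: 0.0002
[-5.35299244e-02  2.41760949e-01 -3.42639657e-01  9.83506633e-01
  9.10832538e-06  2.47720592e+00] [[ 0.819  0.574  0.003]
 [ 0.574 -0.819 -0.   ]
 [ 0.002  0.002 -1.   ]] [ 0.44946268 -0.02408001  0.11349259]
```

```bash
python3 -m jog '[[[0.0082,0.0057,0,0,0,0,255],[0.0164,0.0115,0,0,0,0,255],[0.0246,0.0172,0,0,0,0,255],[0.0312,0.0218,0,0,0,0,255],[0.0361,0.0252,0,0,0,0,255],[0.041,0.0287,0,0,0,0,255],[0.0459,0.0321,0,0,0,0,255],[0.0508,0.0356,0,0,0,0,255],[0.0549,0.0384,0,0,0,0,255],[0.059,0.0413,0,0,0,0,255]]]'
python3 -m jog '[[[0.0033,0.0023,0,0,0,0,255],[0.0066,0.0046,0,0,0,0,255],[0.0098,0.0069,0,0,0,0,255],[0.0131,0.0092,0,0,0,0,255],[0.0164,0.0115,0,0,0,0,255],[0.0197,0.0138,0,0,0,0,255],[0.0197,0.0138,0,0,0,0,255]]]'
python3 - <<'E'
from h import *
a=bot.camera("scene");b=bot.camera("side")
c=lambda i,x,y,w,h:cv2.resize(i[y:y+h,x:x+w],(400,300),interpolation=cv2.INTER_CUBIC)
cv2.imwrite("pics/c3.png",np.hstack([c(a,280,175,160,120),c(b,245,175,160,120)]))
E
```

```text
clock: 3.45
eef_pos: [0.5076, 0.0178, 0.1112]
tool_rot: [0.954, 0.301, 0.0, -0.0]
ft_force: [-0.9, -0.1, 0.0]
grip_width: 0.0003
clock: 4.03
eef_pos: [0.5275, 0.0315, 0.1114]
tool_rot: [0.954, 0.301, 0.0, 0.0]
ft_force: [0.7, 0.2, 0.0]
grip_width: 0.0001
```

View pics/c3.png

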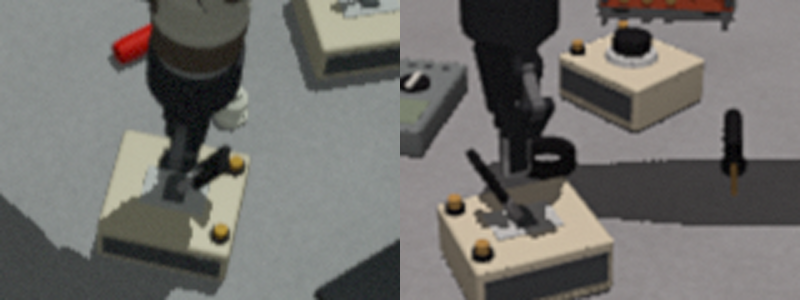

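The paddle has flipped to the +x side, leaning over the posts, and the box hasn't moved. Next I'll back off, lift, and travel to above the button.

```bash
python3 -m jog '[[[-0.012,-0.008,0.01,0,0,0,255],[-0.012,-0.008,0.05,0,0,0,255],[-0.012,-0.008,0.09,0,0,0,255],[-0.015,-0.04,0.11,0,0,0,255],[-0.02,-0.08,0.11,0,0,0,255],[-0.025,-0.12,0.11,0,0,0,255],[-0.03,-0.16,0.11,0,0,0,255],[-0.036,-0.2,0.11,0,0,0,255],[-0.036,-0.24,0.11,0,0,0,255],[-0.036,-0.24,0.11,0,0,0,255]]]'
python3 -m jog '[[[0,-0.04,0,0,0,0,255],[0,-0.08,0,0,0,0,255],[0,-0.102,-0.03,0,0,0,255],[0,-0.102,-0.07,0,0,0,255],[0,-0.102,-0.1,0,0,0,255],[0,-0.102,-0.1,0,0,0,255],[0,-0.102,-0.1,0,0,0,255],[0,-0.102,-0.1,0,0,0,255]]]'
python3 - <<'E'
from h import *
a=bot.camera("scene");b=bot.camera("side")
c=lambda i,x,y,w,h:cv2.resize(i[y:y+h,x:x+w],(400,300),interpolation=cv2.INTER_CUBIC)
cv2.imwrite("pics/c4.png",np.vstack([np.hstack([c(a,140,265,160,120),c(b,270,125,120,90)]),np.hstack([c(a,280,175,160,120),c(b,245,175,160,120)])]))
print(bot.get_obs()["eef_pos"])
E
```

```text
clock: 4.97
eef_pos: [0.4898, -0.2155, 0.2213]
tool_rot: [0.955, 0.297, -0.0, 0.002]
ft_force: [0.8, 0.5, 0.1]
grip_width: 0.0002
clock: 5.63
eef_pos: [0.4917, -0.311, 0.1231]
tool_rot: [0.954, 0.301, 0.001, 0.001]
ft_force: [-0.5, -0.2, 0.1]
grip_width: 0.0001
[ 0.49258779 -0.31150884  0.1243023 ]
```

View pics/c4.png

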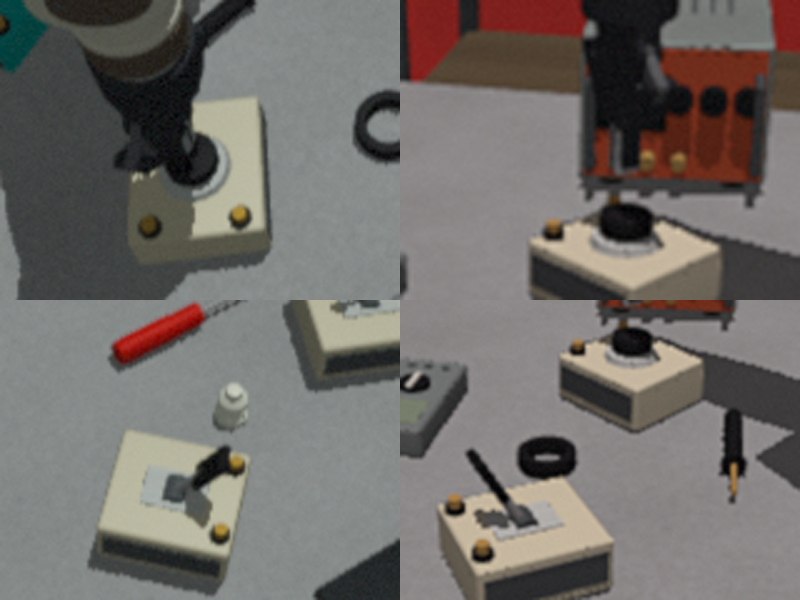

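The paddle stays over with the supply box in place, and the shut fingers are centred above the button in both views (about (185,150) and (625,170)). I'll press down.

```bash
python3 -m jog '[[[0,0,-0.015,0,0,0,255],[0,0,-0.025,0,0,0,255],[0,0,-0.03,0,0,0,255],[0,0,-0.033,0,0,0,255],[0,0,-0.036,0,0,0,255],[0,0,-0.039,0,0,0,255],[0,0,-0.039,0,0,0,255],[0,0,-0.039,0,0,0,255]]]'
python3 -m jog '[[[0,0,-0.001,0,0,0,255],[0,0,-0.002,0,0,0,255],[0,0,-0.003,0,0,0,255],[0,0,-0.003,0,0,0,255],[0,0,-0.003,0,0,0,255]]]'
```

```text
clock: 6.4
eef_pos: [0.4908, -0.3106, 0.0829]
tool_rot: [0.954, 0.301, 0.0, -0.0]
ft_force: [-1.6, 2.9, 4.3]
grip_width: -0.0
clock: 6.82
eef_pos: [0.4909, -0.3108, 0.0818]
tool_rot: [0.954, 0.301, 0.001, 0.0]
ft_force: [-4.9, 3.5, 14.9]
grip_width: 0.0001
```

```bash
python3 -m jog '[[[0,0,0,0,0,0,255],[0,0,0,0,0,0,255],[0,0,0,0,0,0,255],[0,0,0,0,0,0,255],[0,0,0,0,0,0,255],[0,0,0,0,0,0,255]]]'
python3 - <<'E'
from h import *
a=bot.camera("scene");b=bot.camera("side")
c=lambda i,x,y,w,h:cv2.resize(i[y:y+h,x:x+w],(400,300),interpolation=cv2.INTER_CUBIC)
cv2.imwrite("pics/c5.png",np.vstack([np.hstack([c(a,140,265,160,120),c(b,270,125,120,90)]),np.hstack([c(a,280,125,200,150),c(b,200,215,240,180)])]))
o=bot.get_obs();print(o["eef_pos"],o["ft_force"])
E
```

```text
clock: 7.32
eef_pos: [0.4909, -0.3107, 0.0818]
tool_rot: [0.954, 0.301, 0.001, 0.0]
ft_force: [-4.6, 4.3, 15.1]
grip_width: -0.0003
[ 0.49089459 -0.31075752  0.08183678] [-5.80682001  4.5819396  14.99237428]
```

View pics/c5.png

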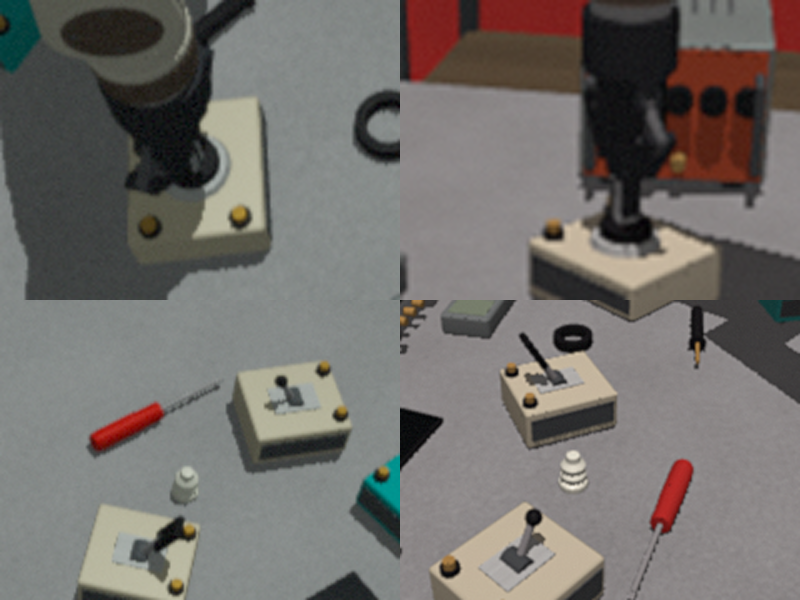

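The button is down at its stop: about 15 N against a 5.5 N spring, with the fingertips at 0.074 m as expected. The paddle is over, the ball lever is unchanged and the boxes have not moved. I'll hand the job in.

```bash
python3 -c "
from workcell import bot
print(bot.job_done(),bot.get_obs()['ft_force'])"
```

```text
the job is handed in; nothing more can be done
the job is handed in; nothing more can be done
```

The job is handed in: I flipped the paddle lever with the shut fingertips, then pressed the discharge button and was still holding it down at the end. No verdict was reported, so this rests on my own checks.

- **Paddle:** the last pictures show it leaning to its +x side, with the supply box where it started. I judged this by eye and did not measure the angle.
- **Button:** the fingertips were at z ≈ 0.074 m, which is 8 mm of travel. The upward force was about 15 N, well over the 5.5 N spring, so the button is at its stop.
- **Side force:** there was also about 5–7 N of sideways force on the fingers while holding, and the discharge box showed no movement.
- **Rest of the bench:** the ball lever and meter box look unchanged, and so do the bystanders in those crops. The last crops cut off part of the multimeter, the phone and the probe, but no move passed near them at their height.
- **Time and correction:** it took about 7.4 s of the 40 s. The one correction was a quarter turn of the gripper before pushing, so its knuckles would clear the paddle.

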